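# Set the centring slide on its stop pin

### The job

Get the centring fixture ready for the collar held in its vise: push the sprung slide by its upright plate all the way in, so that its nose runs right through the collar, then let go so that it springs back and latches on the stop pin at its middle position. Let the stop pin work by itself without touching it, do not turn the vise handle, and leave the other things on the bench where they are.

Things in the scene. Friction and masses are not known exactly. Their poses are not given: they have to be found in the camera images.
- fixture: Centring fixture fixed to the bench, dark steel base plate 330 x 130 x 16 mm. Origin at bench level under the stop pin; x = push direction (push plate towards vise), z up. In its frame (mm): guide rails at y +-34, x -140 to 70, tops z 50; bridge over the slide at x +-13, top z 96; vise at x 92 to 148, jaws to z 82, holds a brass collar (44 across, 18 bore along x) at x 108 to 132, z 45.
- slide (a joint): Slide travel along fixture x (m): 0 = out, at rest (start); 0.030 = middle, latched; 0.060 = fully in, hard stop. A spring pushes it back out: 3 N at 0, 6 N mid, 8 N in; the catch tooth adds up to 5 N from 0 to 0.028; damping 25 N per m/s. By 0.032 the pin has dropped behind the tooth; let go later, it returns to 0.030 within 0.5 s and stays. Let go before 0.025, it returns to 0. Can be pushed again.
- push_face (a point): Point on the flat face that is pushed: rear face (looks along fixture -x, away from the vise) of the slide's upright steel push plate, 56 wide (y), 12 thick (x), from 56 to 112 mm above the bench. This point is mid-width, 90 mm up, and moves with the slide. Behind it the air is free above the rails (50 mm high, reach 10 mm back) and base plate (16 mm high, reaches 30 mm back).
- nose_tip (a point): Tip of the slide's nose pin, an 11 mm round steel pin, 45 mm above the bench: at start 23 mm short of the collar, 7 mm inside its bore when latched, through it and 13 mm out behind when fully in.
- stop_pin (a joint): Height of the sprung stop pin (m): 0 = down (at start and when latched), up to 0.009 while the catch tooth passes below. A 10 mm steel pin with a 20 mm round head, top 114 mm above the bench when down, rising and falling through the bridge at the fixture's origin. It works by itself.
- bar_end (a point): Ball end (14 mm) of the long side of the vise's bar handle, 46 mm from the screw axis, which runs along fixture y at x 120, z 50; the bar lies at y 126 mm, beyond the base, at any angle at the start. Not to be turned.
- copper_dome: Bystander: hammered copper dome, 90 mm across, 43 mm high, lying mouth down. Origin at its underside.
- center_pin: Bystander: iron center pin standing on a 36 mm disc foot, shaft 12 mm thick, 90 mm high. Origin at its underside.
- juniper_knob: Bystander: turned juniper knob standing on its foot, 46 mm across at the widest, 52 mm high. Origin at its underside.
- spare_collar: Bystander: loose brass collar lying flat on the bench, 44 mm across, bore 18 mm, 24 mm high (not the one in the vise). Origin at its underside.
- mallet: Bystander: hammer lying on its side, 220 mm long, along its own x. Origin at the middle of its underside.
- wax_tin: Bystander: closed steel tin, 60 mm across, 65 mm high. Origin at its underside.

How it is judged:
By the outcome, as a careful person would: the job done as asked, in the order asked, and still so for the second after the job is handed in, with the robot touching nothing.
It also fails if it takes over 29 s, if anything falls off the work surface, if the arm or the gripper's body presses on something with over 40 N, if the wrist force passes 120 N, or if a joint passes its speed limit or range.

### The arm

A 7-joint arm with a two-finger parallel gripper is mounted at the origin on the work surface. World frame = base frame: x ahead of the robot, y to its left, z up, the work surface at z = 0. Lengths are in m, angles in degrees, forces in N, time in s.
With the tool pointing down it reaches from about 0.425 to 0.875 m from the base axis. Payload 4.7 kg.
Tool frame: the origin (TCP) lies at the very end of the fingers, on their centre line; the grasp point (between the pads) lies 19 mm behind it (pinch_z is the distance from the TCP to the grasp point, in m); z points along the fingers, y is the direction in which the jaws open and shut (so a half turn about z gives the same grasp; the last joint's range is limited). The gripper opens to 87 mm and grips with 3 to 60 N. Pads are 19 mm wide; open, the fingers measure 117 mm over their backs; the gripper's body (75 mm by 190 mm) begins 51 mm behind the grasp point.
Start: joints at [0.808, 18.392, -4.016, 83.108, 1.295, 78.541, -3.26], TCP at [0.65, -0, 0.223] pointing down, gripper open.
Joint ranges: [-163.93, 163.93], [-17.29, 119.83], [-79.2, 71.16], [3.27, 140.29], [-89.18, 269.18], [5.43, 117.66], [-154.24, 154.24]. Speed limits (degrees/s): [147.25, 147.25, 180, 180, 180, 180, 180].

### API

Orientations are given as [roll, pitch, yaw] about the fixed x, y, z axes, in that order (R = Rz(yaw) Ry(pitch) Rx(roll)).
In Python, from cell import get_obs, read_camera, camera_params, sign_off, pinch_z gives the robot as it stands.
- The arm moves only by the shell command python3 -m handwheel 'ROWS' [FORCE]. ROWS is JSON, a list of rows, each a list of 5 numbers: the finger opening in m, from 0 to 0.087, then the shift along the tool's x, y, z in m, then the turn about the tool's z in rad. In form: [[jaw, tx, ty, tz, twist], ...]. A call has 1 to 20 rows; each row is the pose to reach, as a shift and turn from the pose commanded when the call began, along the tool's axes at that moment; what a row does not reach only later rows make up. A row lasts 1/10 s, in which the tool goes at most 50 mm and 8.59 degrees, less where a joint would pass 70% of its speed; a pose out of reach is approached as far as the arm can. A call with a gripper value outside its range is refused whole. The fingers move at their own pace and stop on an object; FORCE is the grip in N (left out, the last holds). Time passes only in rows, so rows that repeat a pose let the fingers close. It gives the time, the measured TCP pose, the force and the opening at its end, in the units of the state.
- get_obs(): the state, without advancing time (a new reading comes with each control period).
- read_camera(name): name is "scene" or "side" or "wrist"; returns the picture (420x560x3 uint8, blue, green, red); there is no depth.
- camera_params(name): a dict with "camera_matrix" (3x3 intrinsics, pixels), "R" (3x3) and "t" (3): a world point X has camera coordinates R X + t. Camera axes: x right, y down, z forward; pixel columns grow to the right and rows downward; lengths in m; the calibration is good to about 2 mm. A picture is of the moment at which its call begins: read the wrist's pose just before it. camera_params takes no time and is no camera call; for the wrist camera it gives the pose at the moment of the call.
- sign_off(): hands the job in, once; it reports no verdict.
The state is a dict: "time_s": time; "qpos": joint angles; "joint_velocities": joint speeds; "effort": joint torques, N m; "tool_pos": TCP position; "tool_rot": TCP orientation; "force": force on the tool from outside, world axes, zero at the start; "wrist_torque": the same for the moment, N m; "grip_width": finger opening in m.
Only numpy, scipy, OpenCV 4.12 (cv2) and the standard library are available. Lean on these libraries where they do the work, as an engineer would, in place of code of your own. Each camera call takes 0.05 s, during which the arm holds its last target.

## Working session

There is one attempt and no reset: what is moved stays moved. The work goes in short steps, Python scripts to look and compute and a shell command to move; the robot and the scene stay as the last step left them, time stands still between calls to the robot, and variables do not carry over. Pictures are saved under pics/ and viewed, and the job is handed in when it is done.

```bash
mkdir -p pics
python3 - <<'E'
from cell import *
import cv2
o=get_obs();print(o)
for n in("scene","side","wrist"):
    p=camera_params(n);print(n,p)
    cv2.imwrite(f"pics/{n}0.png",read_camera(n))
print(pinch_z)
E
```

```text
{'time_s': 0.0, 'qpos': array([ 0.80849944, 18.44072184, -4.01502285, 83.17621937,  1.29631784,
       78.53927258, -3.26032167]), 'joint_velocities': array([ 0.06368541,  0.01390033,  0.03618436, -0.1088152 , -0.0060789 ,
        0.02693555, -0.10671669]), 'effort': array([-2.58547143e-04, -4.91284704e+01, -4.03903294e-01, -3.12526345e+01,
       -6.40594075e-02,  4.37659642e-02,  1.61017233e-04]), 'tool_pos': array([ 6.49444080e-01, -7.18800067e-05,  2.21431058e-01]), 'tool_rot': array([-1.79889101e+02,  7.17306911e-03,  9.00007452e+01]), 'force': array([ 0.62229086, -0.62991372, -0.8447557 ]), 'wrist_torque': array([-0.01503982, -0.0075659 ,  0.00042827]), 'grip_width': 0.08711467908715127}
scene {'camera_matrix': array([[535.13397742,   0.        , 272.18539194],
       [  0.        , 535.13397742, 217.29097831],
       [  0.        ,   0.        ,   1.        ]]), 'R': array([[ 0.33694022,  0.94149583, -0.00754268],
       [ 0.55541682, -0.20522718, -0.80584984],
       [-0.76025223,  0.26733389, -0.59207191]]), 't': array([-0.22673775, -0.25065473,  1.9243464 ])}
side {'camera_matrix': array([[428.2644505 ,   0.        , 278.83999171],
       [  0.        , 428.2644505 , 204.58422313],
       [  0.        ,   0.        ,   1.        ]]), 'R': array([[-0.68483699, -0.7284924 , -0.01723716],
       [-0.52412328,  0.50887305, -0.68289312],
       [ 0.50625397, -0.45863607, -0.73031491]]), 't': array([0.44024724, 0.36056352, 0.64522855])}
wrist {'camera_matrix': array([[353.49235004,   0.        , 280.22205165],
       [  0.        , 353.49235004, 208.88777415],
       [  0.        ,   0.        ,   1.        ]]), 'R': array([[ 9.99999049e-01,  1.20925583e-03, -6.62473857e-04],
       [ 1.34007949e-03, -9.65472899e-01,  2.60500067e-01],
       [-3.24589330e-04, -2.60500707e-01, -9.65473602e-01]]), 't': array([-0.65043915, -0.03272779,  0.38736731])}
0.0187
```

View pics/scene0.png

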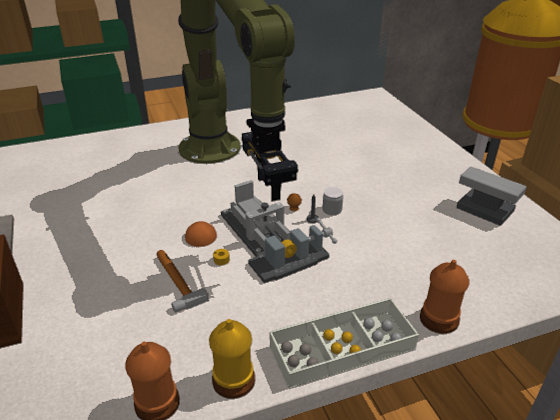

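View pics/side0.png

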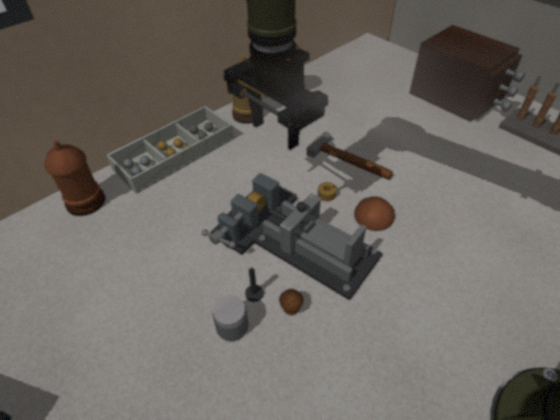

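View pics/wrist0.png

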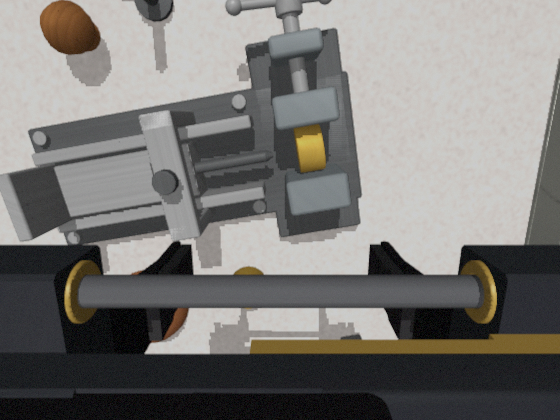

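Run:
```python
import cv2
i=cv2.imread("pics/wrist0.png")
cv2.imwrite("pics/w0a.png",cv2.resize(i[90:260,0:230],None,fx=3.4,fy=3.4,interpolation=cv2.INTER_CUBIC))
cv2.imwrite("pics/w0b.png",cv2.resize(i[0:250,200:380],None,fx=2.4,fy=2.4,interpolation=cv2.INTER_CUBIC))
i=cv2.imread("pics/side0.png")
cv2.imwrite("pics/s0a.png",cv2.resize(i[160:300,190:400],None,fx=3.8,fy=3.8,interpolation=cv2.INTER_CUBIC))
```

```text
(no output)
```

View pics/w0a.png

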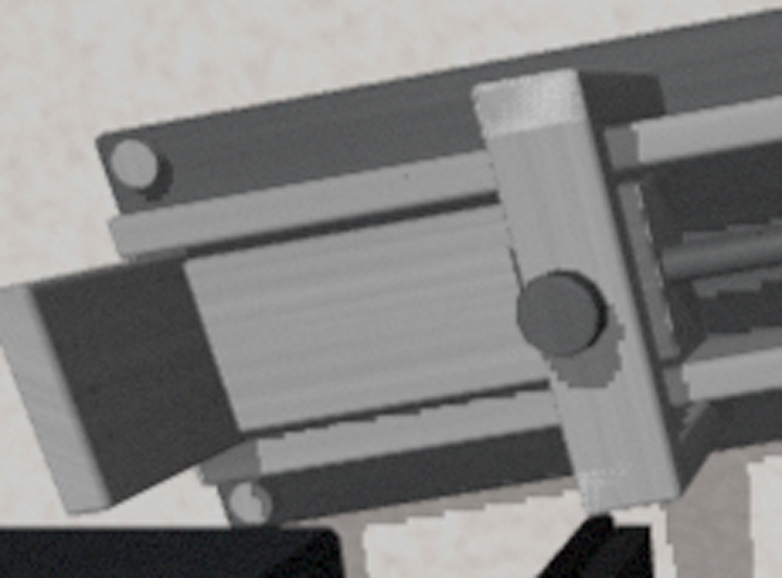

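View pics/w0b.png

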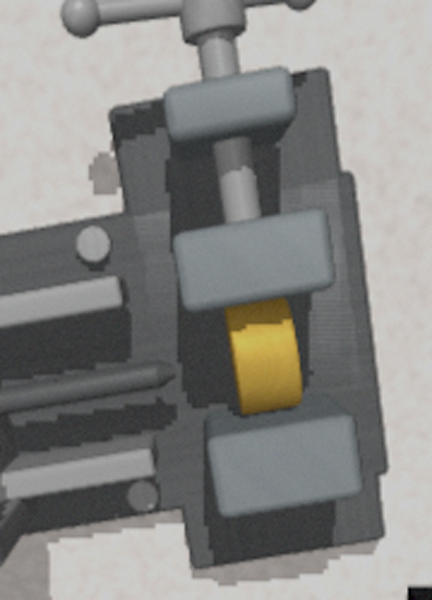

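View pics/s0a.png

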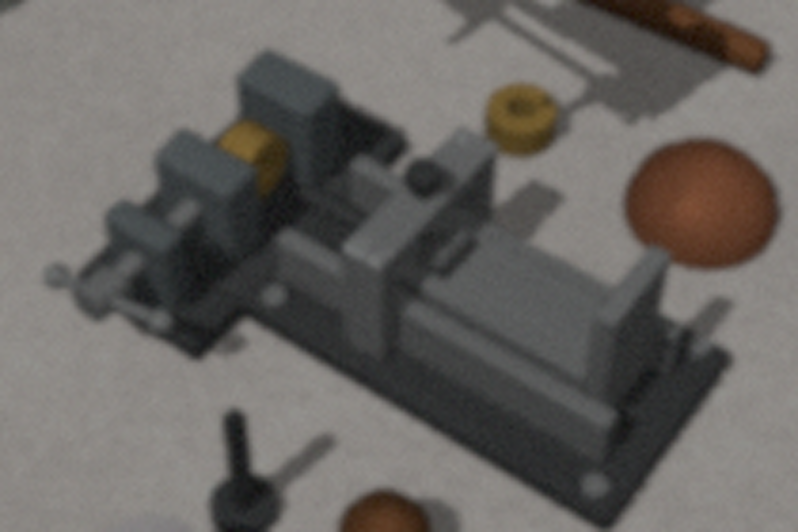

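```bash
cat > fit.py <<'E'
import numpy as np
from cell import *
from scipy.optimize import least_squares
W=[((0,0,114),(164.8,182)),((-118,28,112),(9.7,174.4)),((-118,-28,112),(31.5,238.8)),((-130,-28,112),(20.6,240.6)),((-160,65,16),(28.5,129.4)),((85,0,45),(271.7,155.8)),((170,65,16),(346,71.7)),((170,-65,16),(360,195.8))]
S=[((-160,65,16),(349.2,298.2)),((-160,-65,16),(382.1,253.4)),((0,0,114),(301.8,205.3))]
def proj(p,X):
    c=np.array(p['R'])@X+p['t'];u=p['camera_matrix']@c;return u[:2]/u[2]
pw,ps=camera_params('wrist'),camera_params('side')
def w(q,f):
    a=q[2];f=np.array(f)/1000
    return np.array([q[0]+np.cos(a)*f[0]-np.sin(a)*f[1],q[1]+np.sin(a)*f[0]+np.cos(a)*f[1],f[2]])
def res(q,L=0): return np.concatenate([proj(p,w(q,f))-np.array(x) for p,l in((pw,W),(ps,S)) for f,x in l])
r=least_squares(res,[.55,.05,.15],loss='soft_l1')
print(r.x[:2],np.degrees(r.x[2]));print(res(r.x).reshape(-1,2).round(1))
for n,f in(('face',(-130,0,90)),('face-mid-end',(-70,0,90)),('start',(-180,0,90))):print(n,w(r.x,f))
E
python3 fit.py
```

```text
[0.56044465 0.01794139] 9.755408501145281
[[-1.5  1.4]
 [-3.4 -1.4]
 [ 0.1  1.7]
 [-3.1  2.2]
 [-4.1 -0.6]
 [ 1.8 -1.1]
 [ 2.8 -1.6]
 [ 3.3  2.9]
 [-0.4 -2.2]
 [-0.7 -2.2]
 [-1.8 -1.7]]
face [ 0.43232444 -0.00408614  0.09      ]
face-mid-end [0.49145684 0.00608042 0.09      ]
start [ 0.38304743 -0.01255826  0.09      ]
```

```bash
python3 -m handwheel '[[0.03,0,-0.025,0,-0.02],[0.03,0,-0.06,0,-0.05],[0.03,0,-0.1,0,-0.08],[0.03,0,-0.14,0,-0.11],[0.03,-0.001,-0.17,0,-0.14],[0.03,-0.002,-0.195,0,-0.17],[0.03,-0.003,-0.207,0,-0.17],[0.03,-0.003,-0.212,0,-0.17],[0.03,-0.003,-0.212,0,-0.17],[0.03,-0.003,-0.212,0,-0.17],[0.03,-0.003,-0.212,0,-0.17]]'
python3 - <<'E'
from cell import *
import cv2
o=get_obs();print(o)
for n in("side","wrist","scene"):
    if n=="wrist":p=camera_params(n);print(n,p)
    cv2.imwrite(f"pics/{n}1.png",read_camera(n))
E
```

```text
time_s: 1.25
tool_pos: [0.4388, -0.0029, 0.2224]
tool_rot: [-180.0, -0.0, 99.7]
force: [0.3, 0.2, -0.1]
grip_width: 0.0303
{'time_s': 1.25, 'qpos': array([  2.77551149,  -7.21664055,  -5.36574984, 111.01154257,
        -0.69888271,  76.17780098,   7.35825765]), 'joint_velocities': array([-0.07042212, -0.10982879,  0.02168588,  0.2487046 ,  0.06120925,
        0.16127789, -0.03339095]), 'effort': array([ 1.45060726e-02, -2.41087621e+01,  2.35827444e-01, -3.09678054e+01,
       -5.58665092e-02,  5.28978801e-02, -2.61009300e-03]), 'tool_pos': array([ 0.43881887, -0.00292976,  0.22241849]), 'tool_rot': array([-1.79997714e+02, -5.89238717e-03,  9.97392219e+01]), 'force': array([ 0.33987312,  0.172566  , -0.06851356]), 'wrist_torque': array([ 0.01896405,  0.02641944, -0.02077941]), 'grip_width': 0.030290396342663284}
wrist {'camera_matrix': array([[353.49235004,   0.        , 280.22205165],
       [  0.        , 353.49235004, 208.88777415],
       [  0.        ,   0.        ,   1.        ]]), 'R': array([[ 9.85383041e-01,  1.70352138e-01,  6.41016995e-04],
       [ 1.64308931e-01, -9.51406779e-01,  2.60437548e-01],
       [ 4.49759610e-02, -2.56525418e-01, -9.65490483e-01]]), 't': array([-0.43281615, -0.1070286 ,  0.36741143])}
```

View pics/wrist1.png

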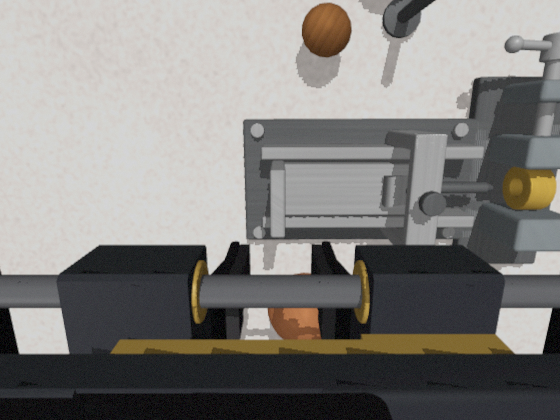

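View pics/side1.png

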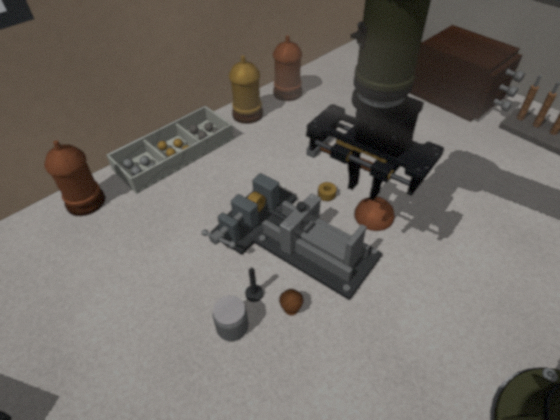

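View pics/scene1.png

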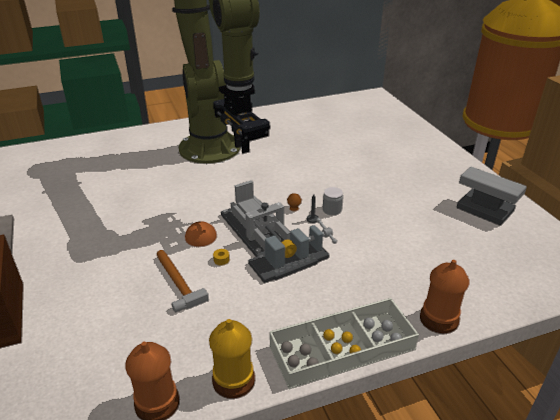

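```bash
python3 - <<'E'
import re
s=open('fit.py').read()
a=s.index('W=[');b=s.index('S=[')
s=s[:a]+"W=[((0,0,114),(432,203)),((-130,28,112),(271,161)),((-118,28,112),(285,161)),((-118,-28,112),(286,237)),((-130,-28,112),(272,238)),((-160,65,16),(245,120)),((-160,-65,16),(247,242)),((85,0,45),(491,187))]\n"+s[b:]
s+="print(proj(pw,np.array(get_obs()['tool_pos'])),proj(ps,np.array(get_obs()['tool_pos'])),'tcp')\nprint(w(r.x,(-124,0,90)))\n"
open('fit1.py','w').write(s)
import cv2
i=cv2.imread("pics/wrist1.png")
cv2.imwrite("pics/w1a.png",cv2.resize(i[100:260,230:500],None,fx=2.9,fy=2.9,interpolation=cv2.INTER_CUBIC))
E
python3 fit1.py
```

```text
[0.55948271 0.01950105] 9.878738895590985
[[ 3.8  0.9]
 [-1.   7.2]
 [ 0.6  7.2]
 [-0.6 -0.1]
 [-1.4 -1.1]
 [-2.6 -2.7]
 [-1.1 -2.7]
 [ 2.  -0.7]
 [-0.4 -1.4]
 [-0.8 -1.6]
 [-2.  -1. ]]
face [ 0.43141021 -0.00280221  0.09      ]
face-mid-end [0.4905206 0.0074916 0.09     ]
start [ 0.38215156 -0.01138038  0.09      ]
[278.28821695 261.46449389] [362.75346587 190.91222344] tcp
[ 0.43732125 -0.00177283  0.09      ]
```

View pics/w1a.png

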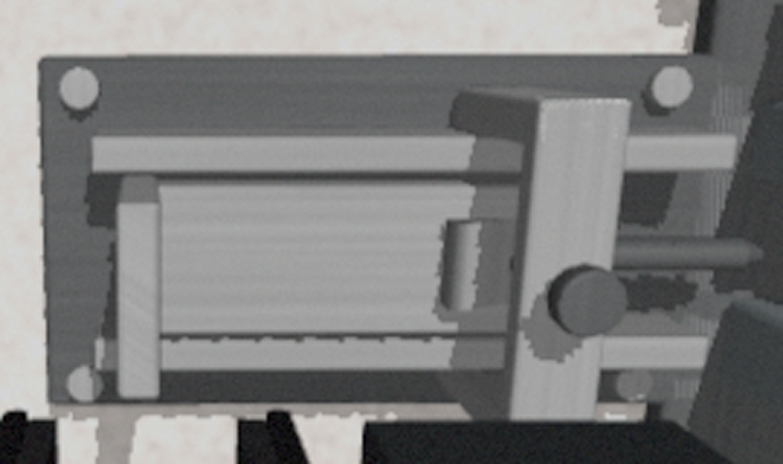

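```bash
python3 -m handwheel '[[0.03,0,0,0.02,0],[0.03,0,0,0.045,0],[0.03,0,0,0.07,0],[0.03,0,0,0.09,0],[0.03,0,0,0.095,0],[0.03,0,0,0.095,0]]'
python3 - <<'E'
from cell import *
import cv2
o=get_obs();print(o['qpos'],o['tool_pos'],o['force'])
i=read_camera("side")
cv2.imwrite("pics/s2.png",cv2.resize(i[100:310,190:450],None,fx=2.8,fy=2.8,interpolation=cv2.INTER_CUBIC))
i=read_camera("wrist")
cv2.imwrite("pics/w2.png",i)
E
```

```text
time_s: 2.0
tool_pos: [0.4377, -0.003, 0.1271]
tool_rot: [-179.9, -0.0, 99.7]
force: [0.0, 0.7, 0.8]
grip_width: 0.0297
[  2.68919614  -2.95560236  -5.60157636 118.45019791  -0.32241646
  64.57982076   6.97555295] [ 0.43770402 -0.00303963  0.12707984] [0.04199773 0.66464247 0.78780207]
```

View pics/s2.png

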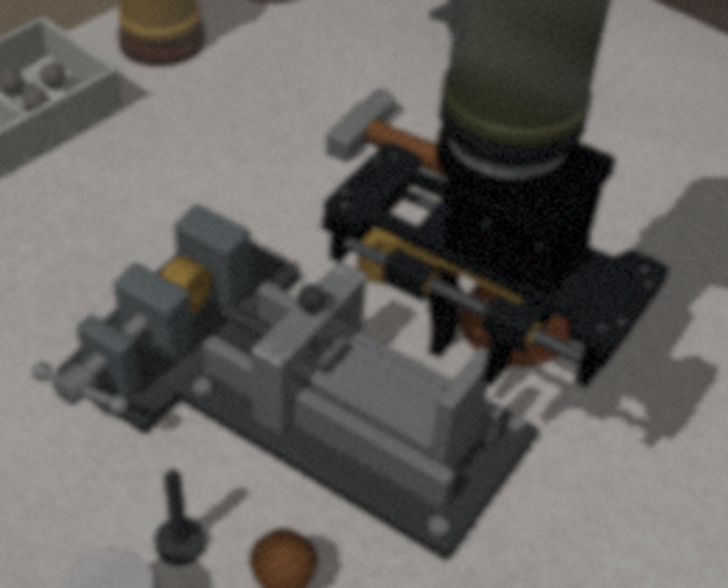

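View pics/w2.png

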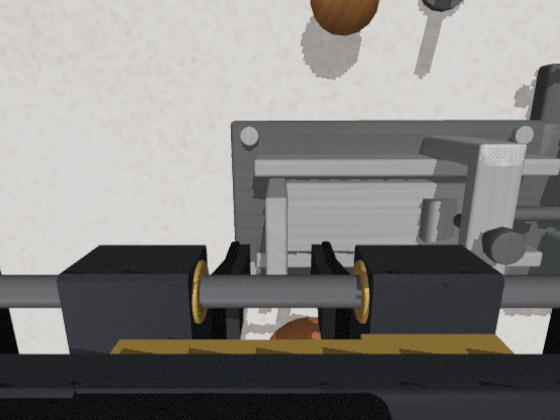

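```bash
python3 -m handwheel '[[0.03,0.002,0,0.012,0],[0.03,0.003,0,0.024,0],[0.03,0.003,0,0.036,0],[0.03,0.003,0,0.045,0],[0.03,0.003,0,0.045,0],[0.03,0.003,0,0.045,0]]'
python3 - <<'E'
from cell import *
import cv2
o=get_obs();print(o['qpos'],o['tool_pos'],o['force'])
i=read_camera("side")
cv2.imwrite("pics/s3.png",cv2.resize(i[100:310,190:450],None,fx=2.8,fy=2.8,interpolation=cv2.INTER_CUBIC))
E
```

```text
time_s: 2.7
tool_pos: [0.4374, -0.0001, 0.0823]
tool_rot: [-180.0, -0.0, 99.7]
force: [-0.4, -0.2, -0.1]
grip_width: 0.0299
[ 2.43679940e+00 -2.00417426e-02 -5.89040300e+00  1.21287583e+02
 -3.73223492e-03  5.87624916e+01  6.28550773e+00] [ 4.37413557e-01 -1.03486407e-04  8.22939552e-02] [-0.44481101 -0.16112386 -0.1288588 ]
```

View pics/s3.png

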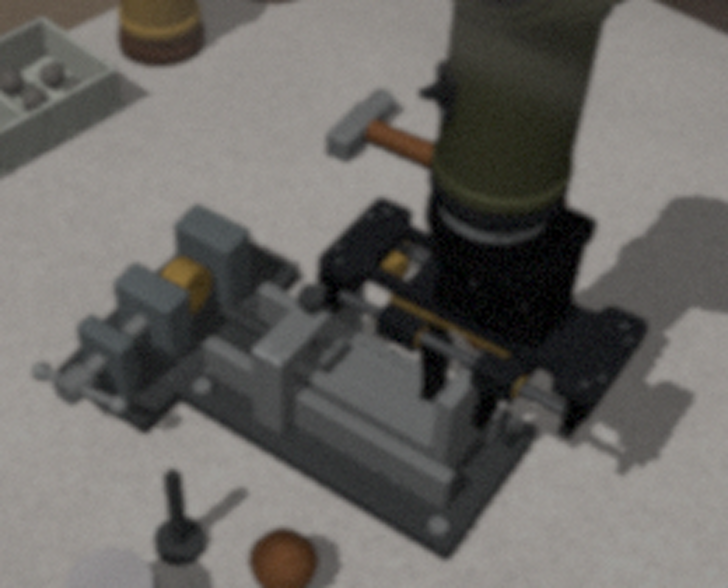

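```bash
python3 -m handwheel '[[0.03,0,0.002,-0.008,0],[0.03,0,0.008,-0.008,0],[0.03,0,0.014,-0.008,0],[0.03,0,0.02,-0.008,0],[0.03,0,0.026,-0.008,0],[0.03,0,0.03,-0.008,0],[0.03,0,0.03,-0.008,0]]'
python3 - <<'E'
from cell import *
import cv2
o=get_obs();print(o['tool_pos'],o['force'])
i=read_camera("side")
cv2.imwrite("pics/s4.png",cv2.resize(i[100:310,190:450],None,fx=2.8,fy=2.8,interpolation=cv2.INTER_CUBIC))
E
```

```text
time_s: 3.45
tool_pos: [0.4662, 0.0046, 0.0905]
tool_rot: [-179.8, 0.0, 99.7]
force: [-4.8, -1.5, 2.5]
grip_width: 0.0301
[0.46623965 0.00463457 0.0904959 ] [-4.76575254 -1.47218632  2.49110844]
```

View pics/s4.png

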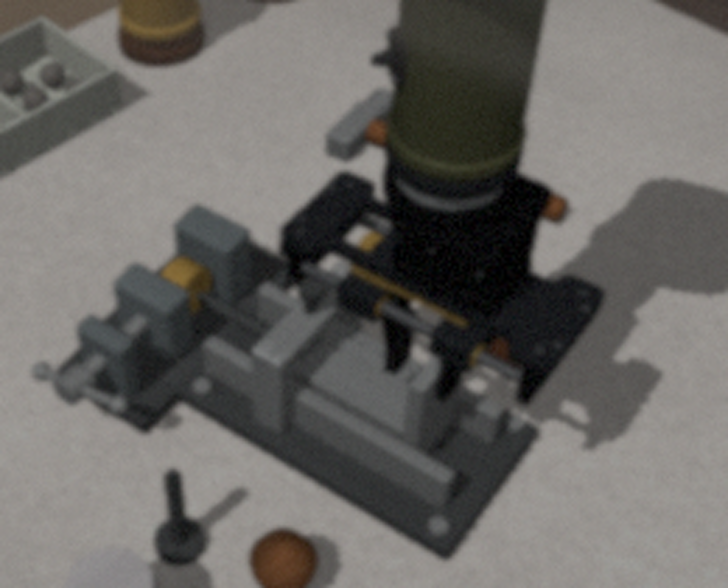

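```bash
python3 -m handwheel '[[0.03,0,0.006,0,0],[0.03,0,0.012,0,0],[0.03,0,0.018,0,0],[0.03,0,0.024,0,0],[0.03,0,0.03,0,0],[0.03,0,0.034,0,0],[0.03,0,0.034,0,0]]'
python3 - <<'E'
from cell import *
import cv2
o=get_obs();print(o['tool_pos'],o['force'])
i=read_camera("side")
cv2.imwrite("pics/s5.png",cv2.resize(i[100:310,190:450],None,fx=2.8,fy=2.8,interpolation=cv2.INTER_CUBIC))
i=read_camera("scene")
cv2.imwrite("pics/c5.png",cv2.resize(i[130:290,170:370],None,fx=3.5,fy=3.5,interpolation=cv2.INTER_CUBIC))
E
```

```text
time_s: 4.2
tool_pos: [0.4992, 0.0104, 0.0904]
tool_rot: [-179.8, 0.0, 99.7]
force: [-6.3, -1.5, 5.0]
grip_width: 0.0301
[0.49917061 0.01037141 0.09037284] [-6.33438095 -1.47865987  5.0105547 ]
```

View pics/s5.png

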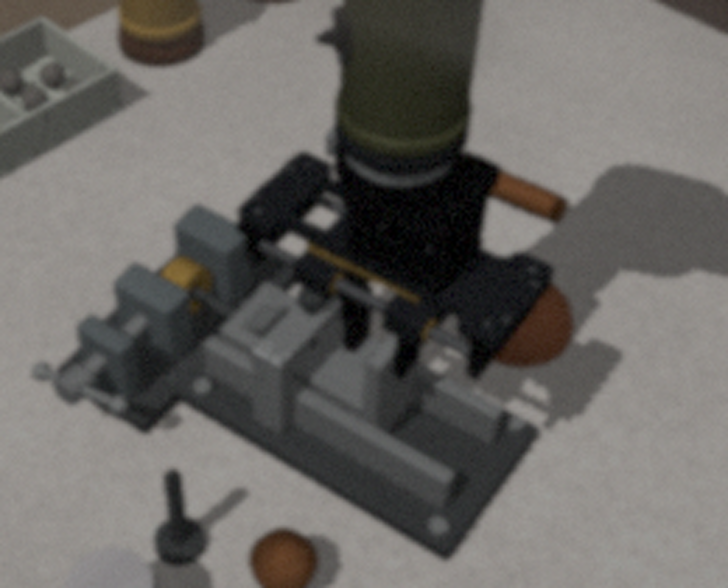

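View pics/c5.png

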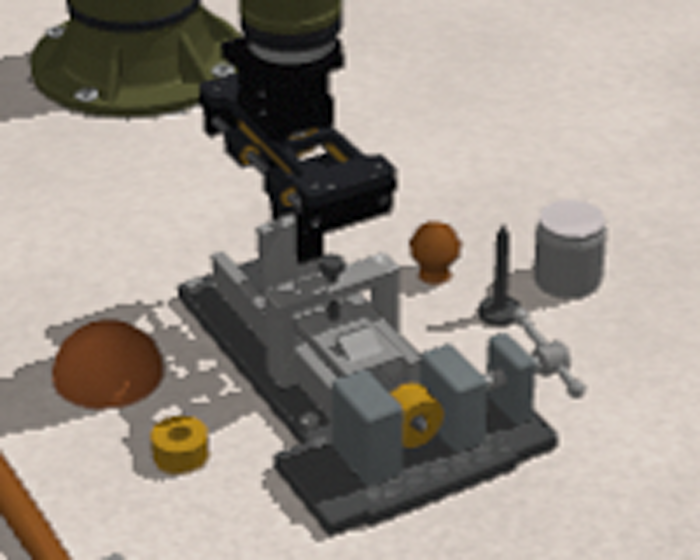

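```bash
python3 -m handwheel '[[0.03,0,0.002,0,0],[0.03,0,0.004,0,0],[0.03,0,0.005,0,0],[0.03,0,0.005,0,0]]'; python3 -c "
from cell import *
o=get_obs();print(o['tool_pos'],o['force'])"
```

```text
time_s: 4.7
tool_pos: [0.5035, 0.0111, 0.0903]
tool_rot: [-179.7, -0.0, 99.7]
force: [-7.4, -2.1, 4.9]
grip_width: 0.0298
[0.50351024 0.01110475 0.09034192] [-7.41581571 -2.1483709   4.85153386]
```

```bash
python3 -m handwheel '[[0.03,0,0.001,0,0],[0.03,0,0.002,0,0],[0.03,0,0.003,0,0],[0.03,0,0.003,0,0]]'; python3 -c "
from cell import *
o=get_obs();print(o['tool_pos'],o['force'])"
```

```text
time_s: 5.1
tool_pos: [0.504, 0.0112, 0.0902]
tool_rot: [-179.4, -0.0, 99.7]
force: [-14.6, -2.4, 10.7]
grip_width: 0.03
[0.5039595  0.01121549 0.09019616] [-14.61791822  -2.40399802  10.73274581]
```

```bash
python3 -m handwheel '[[0.03,0,0.001,0,0],[0.03,0,0.003,0,0],[0.03,0,0.003,0,0]]'
python3 - <<'E'
from cell import *
import cv2
o=get_obs();print(o['tool_pos'],o['force'])
i=read_camera("scene")
cv2.imwrite("pics/c6.png",cv2.resize(i[130:290,170:370],None,fx=3.5,fy=3.5,interpolation=cv2.INTER_CUBIC))
i=read_camera("side")
cv2.imwrite("pics/s6.png",cv2.resize(i[100:310,190:450],None,fx=2.8,fy=2.8,interpolation=cv2.INTER_CUBIC))
E
```

```text
time_s: 5.4
tool_pos: [0.504, 0.0112, 0.09]
tool_rot: [-179.0, -0.0, 99.7]
force: [-21.4, -2.8, 18.2]
grip_width: 0.0307
[0.50397072 0.01117747 0.08999496] [-21.36452321  -2.82108474  18.22487812]
```

View pics/c6.png

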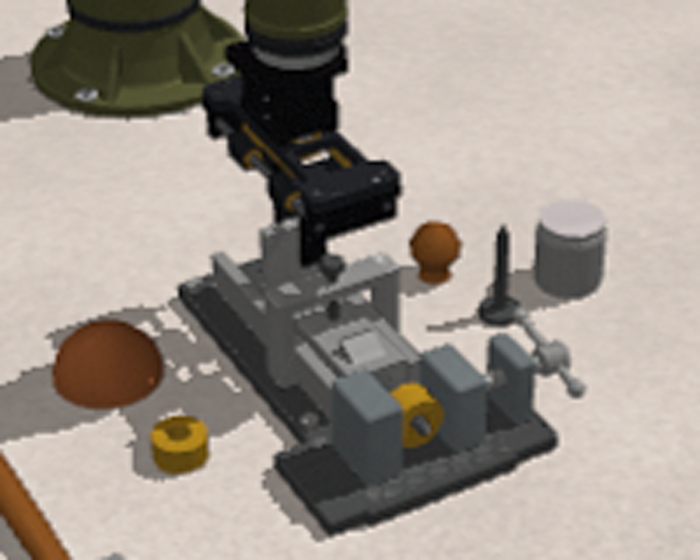

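View pics/s6.png

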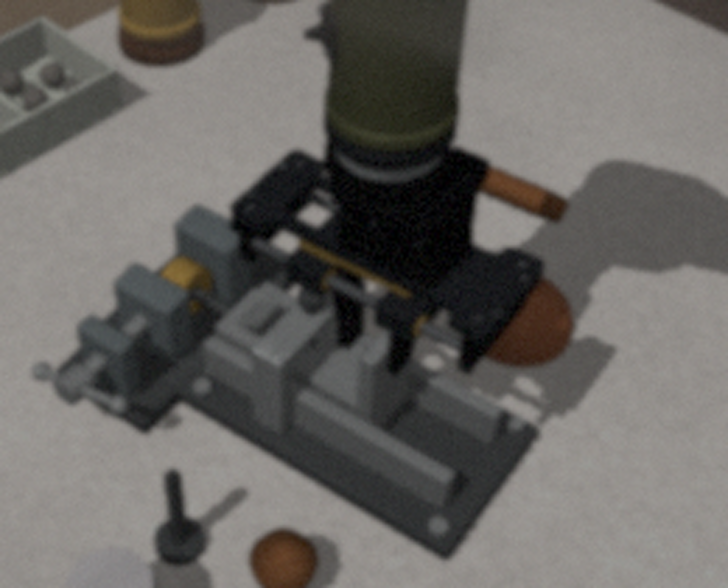

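Run:
```python
import cv2,numpy as np
from cell import *
i=cv2.imread("pics/c6.png")
q=[.5597,.019,np.radians(9.82)]
p=camera_params('scene')
def w(f):
    a=q[2];f=np.array(f)/1000
    return np.array([q[0]+np.cos(a)*f[0]-np.sin(a)*f[1],q[1]+np.sin(a)*f[0]+np.cos(a)*f[1],f[2]])
def P(f):
    c=p['R']@w(f)+p['t'];u=p['camera_matrix']@c;return ((u[:2]/u[2]-[170,130])*3.5).round(1)
for f in [(132,0,45),(140,0,45),(145,0,45),(132,0,67),(132,22,45),(132,-22,45),(-58,28,112),(-70,28,112)]:print(f,P(f))
cv2.imwrite("pics/c6b.png",cv2.resize(i[360:480,330:480],None,fx=5,fy=5,interpolation=cv2.INTER_CUBIC))
```

```text
(132, 0, 45) [417.7 424.1]
(140, 0, 45) [423.3 430.2]
(145, 0, 45) [426.9 434. ]
(132, 0, 67) [418.1 401. ]
(132, 22, 45) [443.1 414.6]
(132, -22, 45) [392.1 433.8]
(-58, 28, 112) [325.8 215. ]
(-70, 28, 112) [318.6 207.8]
```

View pics/c6b.png

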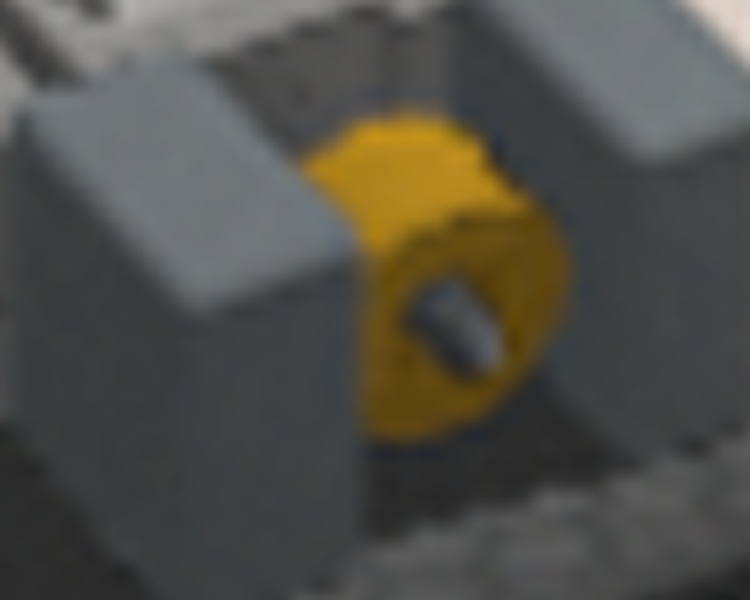

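```bash
python3 -m handwheel '[[0.03,0,-0.016,0,0],[0.03,0,-0.028,0,0],[0.03,0,-0.038,0,0],[0.03,0,-0.045,0,0],[0.03,0,-0.045,0,0],[0.03,0,-0.045,0,0],[0.03,0,-0.045,0,0]]'
python3 - <<'E'
from cell import *
import cv2
o=get_obs();print(o['tool_pos'],o['force'])
i=read_camera("scene")
cv2.imwrite("pics/c7.png",cv2.resize(i[130:290,170:370],None,fx=3.5,fy=3.5,interpolation=cv2.INTER_CUBIC))
i=read_camera("side")
cv2.imwrite("pics/s7.png",cv2.resize(i[100:310,190:450],None,fx=2.8,fy=2.8,interpolation=cv2.INTER_CUBIC))
i=read_camera("wrist")
cv2.imwrite("pics/w7.png",i)
E
```

```text
time_s: 6.2
tool_pos: [0.4681, 0.0053, 0.0909]
tool_rot: [179.9, 0.0, 99.8]
force: [0.7, 0.5, 0.1]
grip_width: 0.0303
[0.46812777 0.0052685  0.09092759] [0.70954999 0.45661121 0.07372079]
```

View pics/s7.png

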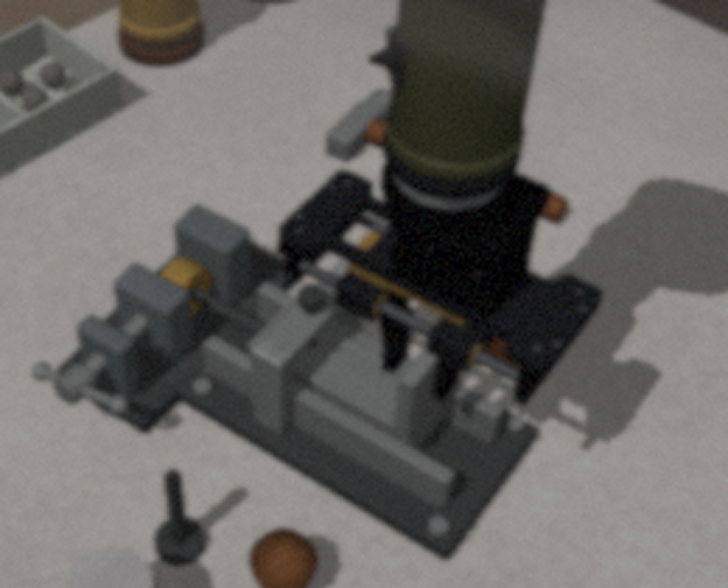

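View pics/w7.png

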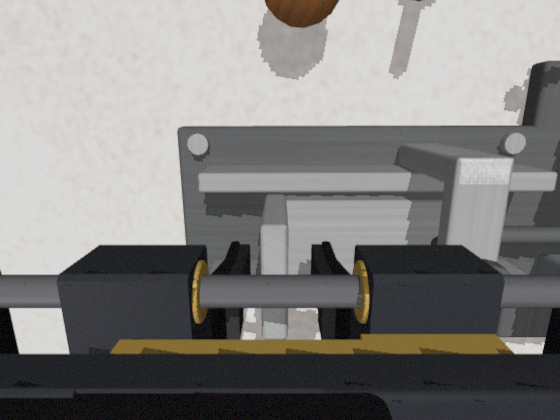

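```bash
python3 -m handwheel '[[0.03,0,-0.001,-0.01,0],[0.03,0,-0.001,-0.03,0],[0.03,0,-0.001,-0.06,0],[0.03,0,-0.001,-0.1,0],[0.03,0,-0.001,-0.13,0],[0.03,0,-0.001,-0.15,0],[0.03,0,-0.001,-0.15,0],[0.03,0,-0.001,-0.15,0]]'
python3 - <<'E'
from cell import *
import cv2
o=get_obs();print(o['tool_pos'],o['force'])
i=read_camera("scene")
cv2.imwrite("pics/c8.png",cv2.resize(i[130:320,120:370],None,fx=3,fy=3,interpolation=cv2.INTER_CUBIC))
i=read_camera("side")
cv2.imwrite("pics/s8.png",cv2.resize(i[100:310,190:450],None,fx=2.8,fy=2.8,interpolation=cv2.INTER_CUBIC))
E
```

```text
time_s: 7.15
tool_pos: [0.4661, 0.0048, 0.2408]
tool_rot: [180.0, 0.0, 99.7]
force: [-0.4, -0.5, -1.9]
grip_width: 0.0302
[0.46611613 0.00483732 0.24079281] [-0.41564936 -0.47525103 -1.90033532]
```

View pics/c8.png

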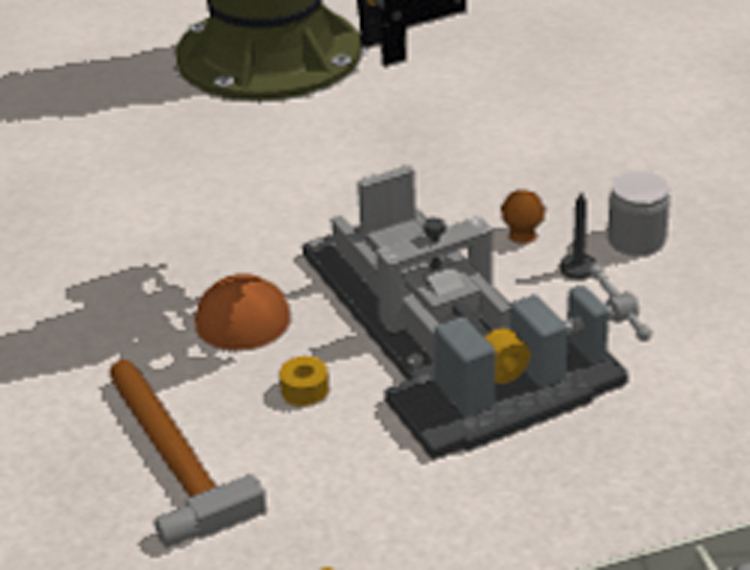

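View pics/s8.png

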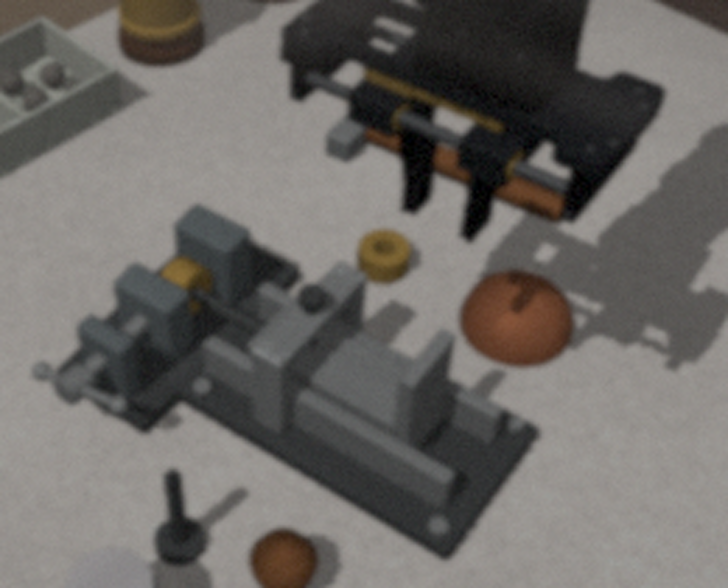

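```bash
python3 -c "
from cell import *
print(sign_off())"
```

```text
the job is handed in; nothing more can be done
None
```

The slide is pushed all the way in, released, and latched at its middle position, and the job is handed in at about 7 s of the 29 s allowed.

- **Push:** I lowered the fingers either side of the push plate with a 30 mm opening and pushed with the rear finger. The tool stopped moving while the push force rose from about 7 N to 21 N, and the picture showed the nose about 13 mm out behind the collar.
- **Release:** I backed the finger off so the slide could spring back, then lifted straight up.
- **Last checks:** The plate stands in the middle position by eye in the pictures. The nose is in the collar and the pin head is down on the bridge. The tool is clear of everything, with only a small residual force reading of about 2 N in free air. The vise handle and the other things on the bench look unmoved.
- **Discrepancies:** The fixture pose fit left errors of up to about 4 pixels (2–3 mm), which was well within the clearances. At the hard stop the wrist also read about 18 N upward, probably from the finger leaning on the plate; it disappeared on release.

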